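Draw the spent desiccant cartridge from under the drying stack

TASK

The desiccant cartridge at the bottom of the drying stand is spent and has to go to the oven. Squeeze its two sprung finger tabs together to unlatch it and draw it level out of the stand from under the stacked trays, leaving the trays stacked in the stand with the beaker standing on top and disturbing nothing else. Then lay the cartridge gently, flat and cover up, lengthwise along the middle of the steel oven carrier, between its two turned-up ends.

Things in the scene. Friction and masses are not known exactly. Their poses are not given: they have to be found in the camera images.
- cartridge_tabs (a point): The squeeze point of the desiccant cartridge: half-way between its two grey finger tabs, about half-way up. Axes: +x points back into the stand, y runs from tab to tab, z up; draw it out along -x. Each tab is a plate 36 mm long in x (18 mm either side of this point) and 24 mm high (6 to 30 mm above the table while home); across the outsides they measure 62 mm here (65 mm at the tips).
- tab_left (a joint): Swing of the cartridge's sprung arm on its +y side, in rad: 0 sprung out and latched, 0.085 squeezed in to its stop. About 1 N at the tab starts it and 5 N holds it at the stop; it springs back when let go. With both at their stops the tabs measure 44 mm over the outsides, and only then (above about 0.065 each) do the barbs clear the stand's keepers.
- tab_right (a joint): The same for the arm on the -y side: 0 sprung out and latched, 0.085 squeezed in to its stop.
- cartridge_mid (a point): Centre of the cartridge's flat white housing, 120 mm long (x) by 60 mm wide (y) by 18 mm thick, plain full-width block here and behind; perforated cover up, underside 9 mm below. Axes as at the squeeze point, which lies 108 mm ahead (-x) and 5 mm higher. Weighs 0.13 to 0.27 kg, balanced near here, and can be gripped across its 60 mm width. The tabs reach 124 mm ahead of this point.
- stand_mid (a point): Middle of the floor of the grey drying stand, a fixed base plate 158 by 120 mm, 5 mm thick; this point is on its upper face. -x is the open front. The cartridge lies on the floor between two rails (63 mm apart, 12 mm high), its housing centred here; keepers (78 to 88 mm ahead, 63 mm apart, 14 mm high) hold its barbs. Steel corner guides stand 45 mm above the floor.
- tray_low_center (a point): Centre of the lowest of three equal open aluminium trays, 124 by 104 mm, 20 mm high, each nested 4 mm into the one below (16 mm apart). It lies on the cartridge's cover (so 28 mm above the stand's floor) and sinks 6 mm onto the rails once the cartridge is out. Only the corner guides keep it from following the cartridge. 0.12 kg.
- tray_mid_center (a point): Centre of the middle tray, 16 mm above that of the lowest; same shape.
- tray_top_center (a point): Centre of the top tray, 32 mm above that of the lowest; same shape. Its rim is 75 mm above the table at the start.
- beaker_center (a point): Centre (half-way up) of the translucent open beaker with a piece of yellow tape on it, 70 mm across and 86 mm high, that stands loose in the top tray, up to 20 mm off its middle. 0.07 to 0.12 kg.
- carrier_mid (a point): Middle of the upper face of the oven carrier, a fixed perforated steel plate 222 mm long (x) by 90 mm wide (y), 4 mm thick, lying on the table beside the stand (to the stand's +y side). Its long sides are open; at each end (x) a lip stands 14 mm above this face, 214 mm of flat between the lips. The cartridge is 184 mm long over all.
- tape_roll: Bystander: roll of masking tape lying flat, 102 mm across, 25 mm high, origin under its middle.
- vial_a: Bystander: white vial with a blue cap standing upright, 26 mm across, 60 mm high, origin under its middle.
- vial_b: Bystander: white vial with a white cap standing upright, 25 mm across, 60 mm high, origin under its middle.
- beaker_dry: Bystander: beaker standing upside down, 70 mm across, 86 mm high, origin under its middle.
Mind the look-alikes: they are no part of the job. What is shaped like the part that bears cartridge_tabs but purple is not meant.

How it is judged:
On the way:
1. the cartridge is drawn forward clear of the stand (its housing's centre over 125 mm ahead of the stand's middle) and the stack has settled upright in the stand (x of cartridge_mid in the frame of stand_mid below -0.125 m and horizontal distance between each of tray_low_center, tray_mid_center, tray_top_center and stand_mid below 0.015 m and angle between each of tray_low_center, tray_mid_center, tray_top_center's own z axis and vertical below 0.08 rad and height (world z) of tray_low_center below 0.035 m and height (world z) of tray_mid_center below 0.051 m and height (world z) of tray_top_center below 0.067 m and angle between beaker_center's own z axis and vertical below 0.12 rad and horizontal distance between beaker_center and tray_top_center below 0.04 m and height (world z) of beaker_center between 0.09 and 0.108 m), for 0.2 s.
At the end, for the whole second after the job is handed in: the cartridge lies at rest, flat, cover up and lengthwise between the carrier's lips, housing centre within 22 mm of its centre line; the three trays lie level, nested on the stand's rails, each within 15 mm of its middle; the beaker stands upright in the top tray, within 40 mm of its middle (horizontal distance between cartridge_mid and carrier_mid below 0.06 m and y of cartridge_mid in the frame of carrier_mid between -0.022 and 0.022 m and y of cartridge_tabs in the frame of carrier_mid between -0.03 and 0.03 m and z of cartridge_mid in the frame of carrier_mid between 0.005 and 0.0125 m and angle between each of cartridge_mid, tray_low_center, tray_mid_center, tray_top_center's own z axis and vertical below 0.08 rad and linear speed of each of cartridge, sample_beaker below 0.02 m/s and horizontal distance between each of tray_low_center, tray_mid_center, tray_top_center and stand_mid below 0.015 m and height (world z) of tray_low_center below 0.035 m and height (world z) of tray_mid_center below 0.051 m and height (world z) of tray_top_center below 0.067 m and angle between beaker_center's own z axis and vertical below 0.12 rad and horizontal distance between beaker_center and tray_top_center below 0.04 m and height (world z) of beaker_center between 0.09 and 0.108 m); the robot touches nothing.
It fails at once if a tray is lifted, carried off or tipped (moved over 30 mm or tilted over 0.3 rad) (distance of any of tray_low_center, tray_mid_center, tray_top_center from where it was at the start of the episode above 0.03 m or angle between any of tray_low_center, tray_mid_center, tray_top_center's own z axis and vertical above 0.3 rad).
It fails at once if the beaker is tipped over 0.5 rad or moved over 50 mm (angle between beaker_center's own z axis and vertical above 0.5 rad or distance of beaker_center from where it was at the start of the episode above 0.05 m).
It fails at once if a bystander (tape roll, vials, upturned beaker) is moved over 25 mm (distance of any of tape_roll, vial_a, vial_b, beaker_dry from where it was at the start of the episode above 0.025 m).
It fails at once if the cartridge is dropped or pressed hard onto the carrier (over 80 N) (contact force between cartridge and carrier above 80 N).
It also fails if it takes over 58 s, if anything falls off the work surface, if the arm or the gripper's body presses on something with over 40 N, if the wrist force passes 120 N, or if a joint passes its speed limit or range.

ROBOT

A 6-joint arm with a two-finger parallel gripper is mounted at the origin on the work surface; the furniture and walls round the work are solid. World frame = base frame: x ahead of the robot, y to its left, z up, the work surface at z = 0. Lengths are in m, angles in rad, forces in N, time in s.
With the tool pointing down it reaches from about 0.325 to 0.85 m from the base axis. Payload 15.5 kg.
Tool frame: the origin (TCP) lies on the centre line of the jaws, within the pads' length; the fingertips stand 11 mm ahead of it and the grasp point (between the pads) lies 8 mm behind it; z points along the fingers, y is the line along which they close (so a half turn about z gives the same grasp; the last joint's range is limited). The gripper opens to 91 mm and grips with 3 to 60 N. Pads are 32 mm wide; open, the fingers measure 118 mm over their backs; the gripper's body (76 mm by 178 mm) begins 60 mm behind the grasp point.
Start: joints at [1.147, 0.494, 1.345, -0, 1.302, -0.096], TCP at [0.202, 0.592, 0.225] pointing down, gripper open.
Joint ranges: [-2.91, 2.91], [-0.82, 2.16], [0.22, 2.67], [-1.22, 4.37], [0.12, 2.79], [-3.08, 3.08]. Speed limits (rad/s): [1.89, 1.89, 2.57, 3.01, 3.01, 3.01].

INTERFACE

Orientations are given as a unit quaternion [w, x, y, z].
In Python, from rig import manip, solver, cams, ticket gives the robot as it stands. Calls block until the motion is done:
- manip.goto(position, orientation): joint-space move of the TCP to a pose.
- manip.movel(position, frame=None, max_speed=0.15): straight line of the TCP; frame=None keeps the orientation; max_speed is the mean speed in m/s.
- manip.set_joints(angles): joint-space move.
- manip.gripper_to(opening, effort=None): finger opening in m; effort is the grip in N (None keeps the last); returns when the fingers have stopped.
- manip.pause(seconds).
- solver.solve_ik(position, orientation): joint angles nearest the present ones, or None.
- cams.get_image(name): name is "scene" or "top"; returns (picture, depth): 400x640x3 uint8, red, green, blue; 400x640 float32, m along the optical axis (not along the pixel's ray), 0 where there is no reading.
- cams.get_calibration(name): a dict with "camera_matrix" (3x3 intrinsics, pixels), "camera_from_world" (4x4, takes a point from world to camera coordinates). Camera axes: x right, y down, z forward; pixel columns grow to the right and rows downward; lengths in m; the calibration is good to about 2 mm. A picture is of the moment at which its call begins. get_calibration takes no time and is no camera call.
A pose or a line that the arm cannot do raises manip.PlanningError and nothing moves.
- ticket.sign_off(): hands the job in; it is judged then, once.
Readings, each from a call of its own:
- manip.current_t(): time.
- manip.current_joint_positions(): joint angles.
- manip.current_joint_velocities(): joint speeds.
- manip.current_tau(): joint torques, N m.
- manip.current_eef_pos(): TCP position.
- manip.current_eef_rot(): TCP orientation.
- manip.current_ft_force(): force on the tool from outside, world axes, zero at the start.
- manip.current_wrist_torque(): the same for the moment, N m.
- manip.current_grip_width(): finger opening in m.
- manip.current_gripper_force(): force on a finger pad.
Only numpy, scipy, OpenCV 4.12 (cv2) and the standard library are available. Lean on these libraries where they do the work, as an engineer would, in place of code of your own. Each camera call takes 0.05 s, during which the arm holds its last target. There are 200 camera calls.

## Working session

There is one attempt and no reset: what is moved stays moved. The work goes in short steps, each a Python script; the robot and the scene stay as the last script left them, time stands still between calls to the robot, and variables do not carry over. Pictures are saved under pics/ and viewed, at most 10 in all, crops included, and the job is handed in when it is done.

```bash
ls; mkdir -p pics
python3 - <<'E'
from rig import manip, solver, cams, ticket
import numpy as np, cv2
for n in ("scene","top"):
    im,d=cams.get_image(n); np.savez(f"pics/{n}0.npz",im=im,d=d); c=cams.get_calibration(n)
    cv2.imwrite(f"pics/{n}0.png",im[:,:,::-1]); K=c["camera_matrix"];T=np.array(c["camera_from_world"])
    print(n,np.round(K,1).tolist(),"pos",np.round(-T[:3,:3].T@T[:3,3],3)); print(np.round(T[:3,:3],2).tolist())
print(manip.current_t(),manip.current_eef_rot())
E
```

```text
pics
scene [[469.2, 0.0, 319.4], [0.0, 469.2, 198.5], [0.0, 0.0, 1.0]] pos [-0.197 -0.035  0.822]
[[-0.55, -0.84, 0.02], [-0.57, 0.36, -0.74], [0.61, -0.41, -0.67]]
top [[501.1, 0.0, 321.3], [0.0, 501.1, 198.3], [0.0, 0.0, 1.0]] pos [ 0.263 -0.503  1.302]
[[-0.0, -1.0, -0.01], [-0.98, 0.01, -0.18], [0.18, 0.01, -0.98]]
0.1 [-1.33360256e-04  1.63662004e-01  9.86516336e-01 -4.99123771e-04]
```

View pics/scene0.png

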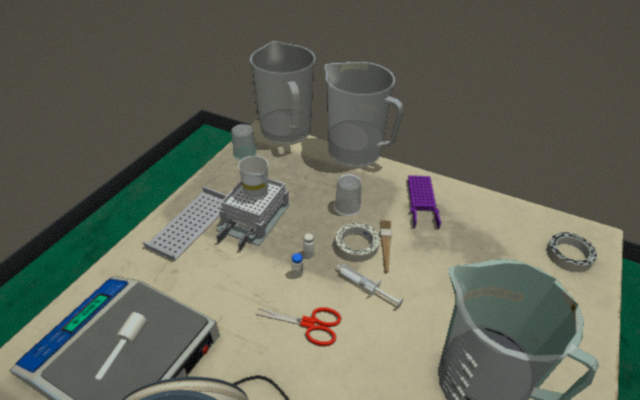

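View pics/top0.png

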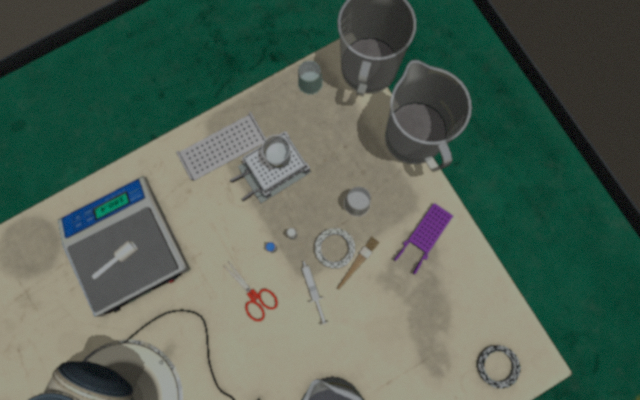

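The scene view shows the stand at (255,210) with the tabs at (222,240) and (245,243), and the carrier at (187,222). In the top view the stand is at (275,168), the tabs at (237,180) and (248,198), and the carrier at (222,147). The purple look-alike is well away from both. Next I'll enlarge the area and get heights from depth.

```bash
cat > h.py <<'E'
from rig import manip, solver, cams, ticket
import numpy as np, cv2
def cal(n):
    c=cams.get_calibration(n); return np.array(c["camera_matrix"]),np.array(c["camera_from_world"])
def cloud(n,d):
    K,T=cal(n); v,u=np.mgrid[:400,:640]; P=np.stack([(u-K[0,2])/K[0,0]*d,(v-K[1,2])/K[1,1]*d,d],-1)
    return (P-T[:3,3])@T[:3,:3]
def ray(n,uv,z):
    K,T=cal(n); uv=np.atleast_2d(uv); r=np.c_[(uv-K[:2,2])/K[0,0],np.ones(len(uv))]@T[:3,:3]
    o=-T[:3,:3].T@T[:3,3]; z=np.broadcast_to(z,len(uv)); return o+r*((z-o[2])/r[:,2])[:,None]
def tri(uv1,uv2):
    A=[]
    for n,uv in(("scene",uv1),("top",uv2)):
        K,T=cal(n); P=K@T[:3]; A+=[uv[0]*P[2]-P[0],uv[1]*P[2]-P[1]]
    X=np.linalg.svd(np.array(A))[2][-1]; return X[:3]/X[3]
E
python3 - <<'E'
from h import *
for n,(x,y) in (("scene",(135,145)),("top",(170,105))):
    z=np.load(f"pics/{n}0.npz"); im=z["im"][y:y+110,x:x+160,::-1]
    cv2.imwrite(f"pics/{n}c.png",cv2.resize(im,None,fx=5,fy=5,interpolation=cv2.INTER_CUBIC))
    C=cloud(n,z["d"])
    for uv in ([(200,262),(320,280),(270,200),(190,220)] if n=="scene" else [(220,230),(300,210),(285,168),(222,147),(274,150),(340,190)]): print(n,uv,np.round(C[uv[1],uv[0]],3))
E
```

```text
scene (200, 262) [ 0.517 -0.195 -0.002]
scene (320, 280) [ 0.326 -0.394  0.002]
scene (270, 200) [ 0.54  -0.392  0.073]
scene (190, 220) [ 0.651 -0.226  0.002]
top (220, 230) [ 0.418 -0.224 -0.001]
top (300, 210) [ 0.47  -0.433 -0.002]
top (285, 168) [ 0.569 -0.398  0.06 ]
top (222, 147) [ 0.642 -0.223  0.003]
top (274, 150) [ 0.605 -0.373  0.099]
top (340, 190) [ 0.522 -0.539  0.001]
```

View pics/scenec.png

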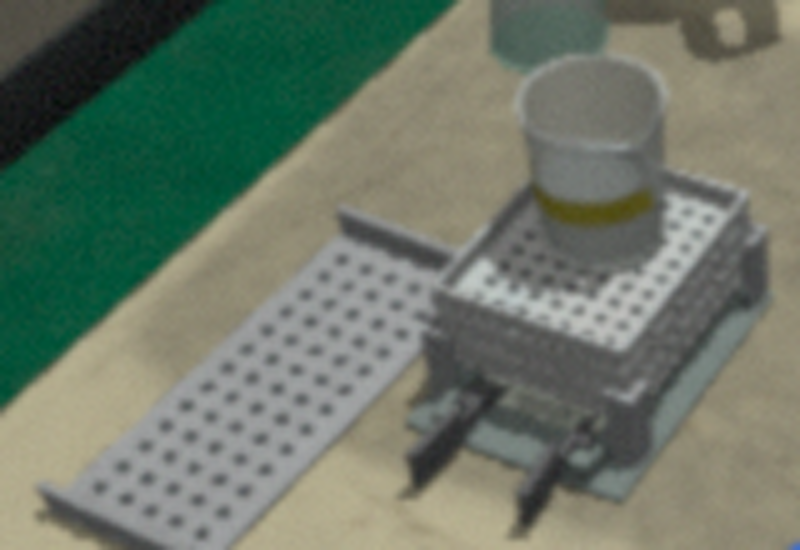

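View pics/topc.png

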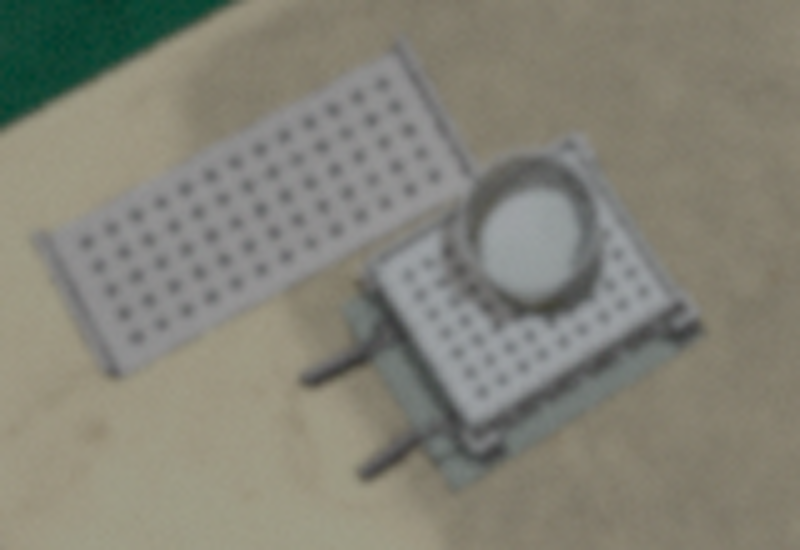

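The enlarged crops show these points:

| Feature | Scene crop px | Top crop px |
|---|---|---|
| Tab tips (top edge) | (408,455), (518,487) | (305,378), (365,473) |
| Tray rim corners | (437,292), (625,352), (745,190) | (375,270), (475,425), (672,305) |
| Carrier lip ends | (342,210), (455,255), (42,488) | (400,42), (472,175), (42,238), (115,375) |

I'll triangulate these.

Run:
```python
from h import *
S=lambda p:np.array([135,145])+(np.array(p)+.5)/5-.5
U=lambda p:np.array([170,105])+(np.array(p)+.5)/5-.5
pts=dict(tabL=((408,455),(305,378),.03),tabR=((518,487),(365,473),.03),rFL=((437,292),(375,270),.075),rFR=((625,352),(475,425),.075),rBR=((745,190),(672,305),.075),
 lBL=((342,210),(400,42),.018),lBR=((455,255),(472,175),.018),lFL=((42,488),(42,238),.018),lFR=(None,(115,375),.018),plFR=((622,497),(457,487),.005),plBR=((768,300),(700,335),.005))
R={}
for k,(a,b,z) in pts.items():
    t=tri(S(a),U(b)) if a else np.full(3,np.nan); r=ray("top",U(b),z)[0]; s=ray("scene",S(a),z)[0] if a else r*np.nan; R[k]=(r,s)
    print(k,np.round(t,4),np.round(r[:2],4),np.round(s[:2],4))
g=lambda k:np.nanmean(R[k],0)[:2]
ang=lambda a,b:np.degrees(np.arctan2(*(g(b)-g(a))[::-1]))
print("yaw: rim F-edge",ang("rFR","rFL")-90,"rim side",ang("rFR","rBR"),"tabs",ang("tabR","tabL")-90,"carrier",ang("lFL","lBL"),ang("lFR","lBR"))
print("tray mid",(g("rFL")+g("rBR"))/2,"tabs mid tips",(g("tabL")+g("tabR"))/2,"carrier mid",sum(g(k) for k in("lBL","lBR","lFL","lFR"))/4)
# blob check: carrier and tray by depth; yellow tape & beaker rim
for n in("scene","top"):
    z=np.load(f"pics/{n}0.npz"); C=cloud(n,z["d"]); X,Y,Z=C[...,0],C[...,1],C[...,2]
    m=(abs(X-.57)<.12)&(abs(Y+.38)<.12)&(Z>.128)&(Z<.16); P=C[m]; 
    if m.sum()>20: print(n,"beaker rim",m.sum(),np.round(cv2.minEnclosingCircle(P[:,:2].astype(np.float32)),4) if 0 else cv2.minEnclosingCircle(P[:,:2].astype(np.float32)),np.median(P[:,2]))
    m=(abs(X-.57)<.12)&(abs(Y+.38)<.12)&(Z>.052)&(Z<.085); print(n,"tray",cv2.minAreaRect(C[m][:,:2].astype(np.float32)))
    m=(X<.50)&(X>.3)&(Y>-.3)&(Y<0)&(Z>.03); print(n,"scale max y?",m.sum(), C[m][:,1].min() if m.any() else None, C[m][:,0].max() if m.any() else None)
```

```text
tabL [ 0.5461 -0.2523  0.0253] [ 0.5446 -0.2538] [ 0.5422 -0.2505]
tabR [ 0.4949 -0.2852  0.0312] [ 0.4941 -0.2863] [ 0.4974 -0.2843]
rFL [ 0.5923 -0.2948  0.0703] [ 0.5903 -0.2966] [ 0.5885 -0.2922]
rFR [ 0.5104 -0.3484  0.0713] [ 0.51   -0.3485] [ 0.5065 -0.3472]
rBR [ 0.5698 -0.447   0.0803] [ 0.5709 -0.447 ] [ 0.5755 -0.4497]
lBL [ 0.7327 -0.2971  0.0171] [ 0.7321 -0.2976] [ 0.732  -0.2965]
lBR [ 0.6592 -0.3337  0.0224] [ 0.6574 -0.3376] [ 0.6689 -0.3311]
lFL [ 0.6267 -0.1063  0.0136] [ 0.6245 -0.1093] [ 0.6238 -0.1045]
lFR [nan nan nan] [ 0.5496 -0.1513] [nan nan]
plFR [ 0.491  -0.3308  0.0017] [ 0.4908 -0.3307] [ 0.4877 -0.3301]
plBR [ 0.5734 -0.4586 -0.0016] [ 0.572  -0.4587] [ 0.5671 -0.4554]
yaw: rim F-edge -56.630616185559134 rim side -57.121248463055814 tabs -55.22268096589876 carrier -60.42601735894952 -58.20672101210363
tray mid [ 0.58130902 -0.37137227] tabs mid tips [ 0.51959172 -0.26873289] carrier mid [ 0.64224545 -0.22240247]
scene beaker rim 393 ((0.5912562608718872, -0.38141778111457825), 0.039900291711091995) 0.13917252012518835
scene tray ((0.5837774872779846, -0.37073802947998047), (0.10705305635929108, 0.12864713370800018), 32.22169876098633)
scene scale max y? 4970 -0.2892740871261069 0.4998843543986011
top beaker rim 203 ((0.5919046401977539, -0.38065847754478455), 0.0384121835231781) 0.145356106118207
top tray ((0.5835181474685669, -0.37289851903915405), (0.1122749075293541, 0.13337336480617523), 32.440616607666016)
top scale max y? 3956 -0.29036326335311713 0.49986661946664224
```

```bash
cat >> h.py <<'E'
from scipy.spatial.transform import Rotation as Rn
yaw=np.radians(-57.7); e=np.array([np.cos(yaw),np.sin(yaw),0]); n=np.array([-e[1],e[0],0])
stand=np.array([.5835,-.3718,0]); carrier=np.array([.641,-.223,.004]); cyaw=np.radians(-59.2)
def down(yaw,flip=False):
    e=np.array([np.cos(yaw),np.sin(yaw),0])*(-1 if flip else 1); z=np.array([0,0,-1.])
    q=Rn.from_matrix(np.c_[e,np.cross(z,e),z]).as_quat(); return q[[3,0,1,2]]
def st(): print("t%.2f"%manip.current_t(),"p",np.round(manip.current_eef_pos(),4),"F",np.round(manip.current_ft_force(),1),"w %.4f gf %.1f"%(manip.current_grip_width(),manip.current_gripper_force()))
E
python3 - <<'E'
from h import *
p=stand-.110*e; p[2]=.2
for f in(0,1): print(f,np.round(solver.solve_ik(p,down(yaw,f)),2))
f=min((0,1),key=lambda f:abs(solver.solve_ik(p,down(yaw,f))[5])); print(f)
manip.goto(p,down(yaw,f)); st()
p[2]=.08; manip.movel(p); st()
for c in("scene","top"):
    im,d=cams.get_image(c); np.savez(f"pics/{c}1.npz",im=im,d=d)
x=np.load("pics/scene1.npz")["im"][160:270,150:310,::-1]; cv2.imwrite("pics/s1.png",cv2.resize(x,None,fx=5,fy=5,interpolation=cv2.INTER_CUBIC))
E
```

```text
0 [-0.59  0.47  1.46 -0.    1.21  1.99]
1 [-0.59  0.47  1.46 -0.    1.21 -1.15]
1
t3.34 p [ 0.525  -0.2782  0.2   ] F [-0.5 -0.3  0.5] w 0.0913 gf 0.0
t4.29 p [ 0.5252 -0.2791  0.0808] F [-0.3  0.1  0.3] w 0.0912 gf 0.0
```

View pics/s1.png

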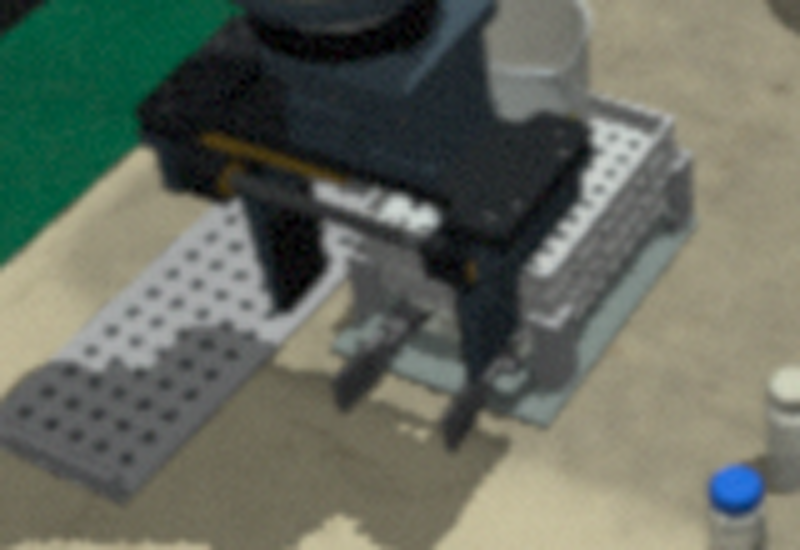

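The crop shows the fingers above the tabs, at (290,305) and (480,365), straddling tabs at (365,365) and (475,400). The body is clear of the beaker. Now I'll descend and squeeze.

Run:
```python
from h import *
p=stand-.110*e
for z in(.045,.028,.016):
    p[2]=z; manip.movel(p,max_speed=.06); st()
    if np.linalg.norm(manip.current_ft_force())>6: break
else:
    for w in(.070,.064,.058,.052,.047): manip.gripper_to(w,10); st()
```

```text
t5.12 p [ 0.5248 -0.2789  0.045 ] F [0.5 0.4 0.7] w 0.0915 gf 0.0
t5.56 p [ 0.5245 -0.2787  0.0276] F [0.2 0.4 0.1] w 0.0913 gf 0.0
t5.91 p [ 0.5244 -0.2786  0.0155] F [ 0.2 -0.4 -0.2] w 0.0912 gf 0.0
t6.43 p [ 0.5249 -0.2788  0.0161] F [-0.1  0.   0. ] w 0.0702 gf 0.5
t6.76 p [ 0.5247 -0.2787  0.016 ] F [1.  2.  0.5] w 0.0641 gf 0.8
t7.08 p [ 0.5245 -0.2787  0.0159] F [-1.6  3.3  2. ] w 0.0580 gf 2.0
t7.41 p [ 0.5245 -0.2786  0.016 ] F [-2.3  4.   1.6] w 0.0520 gf 2.8
t7.72 p [ 0.5246 -0.2786  0.0159] F [-1.6  5.4  0.7] w 0.0472 gf 3.9
```

Run:
```python
from h import *
manip.gripper_to(.036,25); st(); manip.pause(.2); st()
p0=manip.current_eef_pos()
for s in(.006,.014,.022,.03):
    manip.movel(np.array(p0)-s*e,max_speed=.03); st(); F=np.array(manip.current_ft_force()); print("  e %.1f n %.1f"%(F@e,F@n))
    if np.linalg.norm(F)>25 or manip.current_grip_width()<.04: break
im,d=cams.get_image("scene"); x=im[160:270,150:310,::-1]; cv2.imwrite("pics/s2.png",cv2.resize(x,None,fx=5,fy=5,interpolation=cv2.INTER_CUBIC))
```

```text
t8.00 p [ 0.525  -0.2787  0.016 ] F [ 1.   5.4 -1.3] w 0.0399 gf 25.0
t8.20 p [ 0.525  -0.2787  0.0159] F [ 1.5  4.5 -0.5] w 0.0399 gf 25.0
t8.55 p [ 0.5222 -0.2739  0.0161] F [ 3.2 -1.7 -2.4] w 0.0402 gf 25.0
  e 3.1 n 1.8
t8.97 p [ 0.5177 -0.267   0.016 ] F [ 3.6 -2.  -0.6] w 0.0402 gf 25.0
  e 3.6 n 2.0
t9.38 p [ 0.5135 -0.2603  0.0161] F [ 4.2 -1.  -1.3] w 0.0399 gf 25.0
  e 3.1 n 3.0
```

View pics/s2.png

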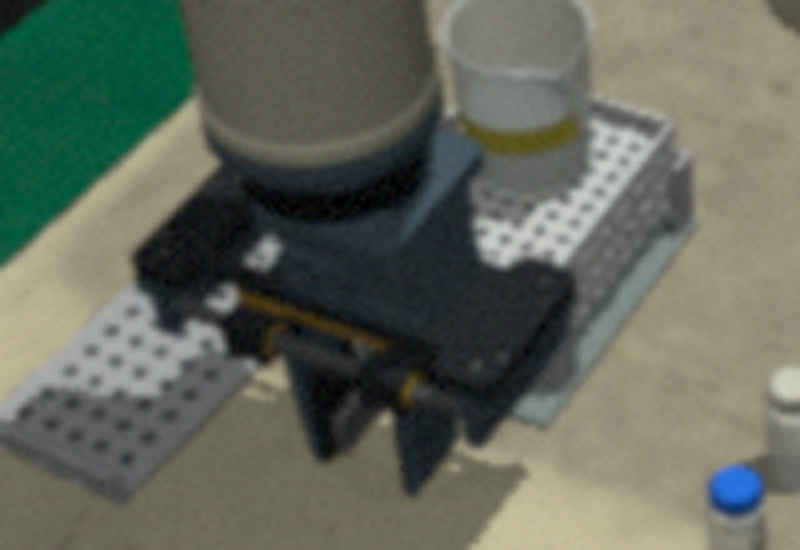

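The picture shows the tabs moving with the fingers at (345,430), and trays and beaker undisturbed. The drag is only about 3 N. I'll continue the draw.

Run:
```python
from h import *
p0=stand-.110*e; p0[2]=.016
for s in(.04,.06,.08,.1,.12,.14):
    manip.movel(p0-s*e,max_speed=.04); st(); F=np.array(manip.current_ft_force())
    if np.linalg.norm(F)>25: print("stop"); break
for c in("scene","top"):
    im,d=cams.get_image(c); np.savez(f"pics/{c}3.npz",im=im,d=d)
A,B=[np.load(f"pics/{c}3.npz")["im"] for c in("scene","top")]
o=np.hstack([cv2.resize(A[160:300,130:290],None,fx=2.5,fy=2.5),cv2.resize(B[110:250,140:300],None,fx=2.5,fy=2.5)]); cv2.imwrite("pics/s3.png",o[:,:,::-1])
```

```text
t10.03 p [ 0.5038 -0.2453  0.0162] F [ 6.2 -1.6 -0.6] w 0.0402 gf 25.0
t10.68 p [ 0.493  -0.2284  0.0161] F [ 4.  -2.8 -0.8] w 0.0403 gf 25.0
t11.33 p [ 0.4824 -0.2117  0.0162] F [ 4.  -4.8 -1.1] w 0.0399 gf 25.0
t11.98 p [ 0.4705 -0.1937  0.0159] F [-2.   4.4  3.1] w 0.0399 gf 25.0
t12.63 p [ 0.46   -0.1768  0.0159] F [-1.8  4.8  2. ] w 0.0395 gf 25.0
t13.28 p [ 0.4498 -0.1603  0.016 ] F [-1.   0.5 -0.3] w 0.0399 gf 25.0
```

View pics/s3.png

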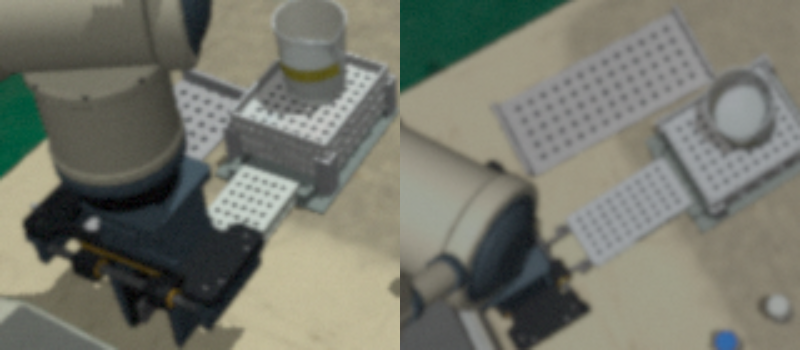

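The housing is drawn fully clear and the stack still stands with the beaker on it. In the right panel the housing is at about (630,210). I'll release, rise and measure it.

Run:
```python
from h import *
p=stand-.250*e; p[2]=.013; manip.movel(p,max_speed=.03); st(); manip.pause(.3)
manip.gripper_to(.085,25); st()
for z in (.09,.2): p[2]=z; manip.movel(p,max_speed=.15)
q=p+.0*n-.0*e; q=np.array([.40,.05,.25]); manip.goto(q,manip.current_eef_rot()); st()
for c in("scene","top"):
    im,d=cams.get_image(c); np.savez(f"pics/{c}4.npz",im=im,d=d); C=cloud(c,d); r=C-stand; a,b,z=r@e,r@n,C[...,2]
    m=(a>-.24)&(a<-.075)&(abs(b)<.045)&(z>.011)&(z<.04)
    k=cv2.morphologyEx(m.astype(np.uint8),cv2.MORPH_OPEN,np.ones((5,5)))>0
    R=cv2.minAreaRect(C[k][:,:2].astype(np.float32)); cc=np.array([*R[0],0])-stand
    print(c,k.sum(),R,"e %.4f n %.4f z %.4f"%(cc@e,cc@n,np.median(z[k])))
    print("  plate z front/back",[round(float(np.median(z[k&(a<-.16)])),4),round(float(np.median(z[k&(a>-.11)])),4)])
    t=(abs(a)<.08)&(abs(b)<.07)&(z>.045)&(z<.085); R=cv2.minAreaRect(C[t][:,:2].astype(np.float32)); print("  tray",R,"top z pct",np.percentile(z[t],[50,90,97]))
A,B=[np.load(f"pics/{c}4.npz")["im"] for c in("scene","top")]
o=np.hstack([cv2.resize(A[160:300,130:290],None,fx=2.5,fy=2.5),cv2.resize(B[110:250,140:300],None,fx=2.5,fy=2.5)]); cv2.imwrite("pics/s4.png",o[:,:,::-1])
```

```text
t13.63 p [ 0.4502 -0.1607  0.0129] F [0.6 0.  1. ] w 0.0398 gf 25.0
t14.76 p [ 0.4499 -0.1605  0.013 ] F [-0.1  0.3  0.2] w 0.0852 gf 0.0
t17.20 p [0.4004 0.0494 0.2496] F [-0.  -0.4  0.2] w 0.0850 gf 0.0
scene 1149 ((0.5107114911079407, -0.25246065855026245), (0.06950385868549347, 0.12237288057804108), 33.95685958862305) e -0.1398 n 0.0022 z 0.0203
  plate z front/back [0.0191, 0.0219]
  tray ((0.5834056735038757, -0.3716827630996704), (0.11478496342897415, 0.13679321110248566), 32.054813385009766) top z pct [0.05644948 0.06887579 0.07915811]
top 1013 ((0.5082640051841736, -0.25415316224098206), (0.06151193007826805, 0.12037214636802673), 32.71907424926758) e -0.1396 n -0.0007 z 0.0216
  plate z front/back [0.0205, 0.023]
  tray ((0.5852844715118408, -0.371891587972641), (0.11735671758651733, 0.13560625910758972), 32.203556060791016) top z pct [0.05697511 0.06825001 0.0725472 ]
```

View pics/s4.png

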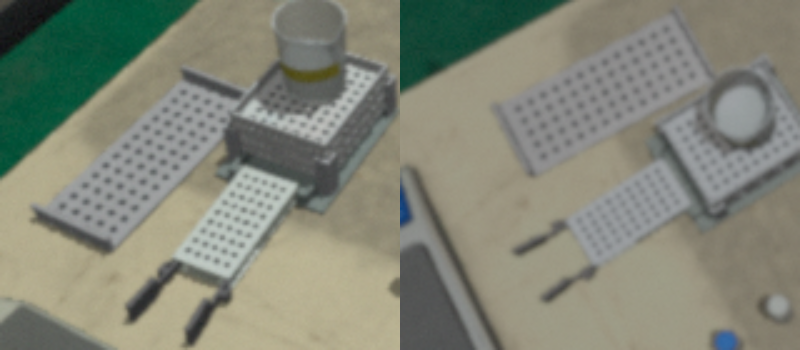

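The cartridge lies clear of the stand with its housing centre at (0.5095,-0.2533), about 140 mm ahead. The stack has settled, with its rim near 69 mm. I'll re-grip at the housing and carry it to the carrier.

Run:
```python
from h import *
m=np.array([.5095,-.2533,.15]); gy=np.radians(-57.3)
manip.gripper_to(.09,25); manip.goto(m,down(gy,1)); 
for z in(.06,.03,.018):
    m[2]=z; manip.movel(m,max_speed=.1 if z>.05 else .05); st()
    if np.linalg.norm(manip.current_ft_force())>6: print("stop"); raise SystemExit
manip.gripper_to(.05,35); st()
m[2]=.05; manip.movel(m,max_speed=.05); st()
m[2]=.11; manip.movel(m,max_speed=.1); st()
ce=np.array([np.cos(cyaw),np.sin(cyaw),0]); t=carrier+.022*ce; t[2]=.11
manip.movel(t,frame=down(cyaw,1),max_speed=.1); st()
for c in("scene","top"):
    im,d=cams.get_image(c); np.savez(f"pics/{c}5.npz",im=im,d=d)
A,B=[np.load(f"pics/{c}5.npz")["im"] for c in("scene","top")]
o=np.hstack([cv2.resize(A[130:290,110:270],None,fx=2.5,fy=2.5),cv2.resize(B[100:260,140:300],None,fx=2.5,fy=2.5)]); cv2.imwrite("pics/s5.png",o[:,:,::-1])
```

```text
t19.93 p [ 0.5098 -0.2535  0.0605] F [-0.4 -0.6  0.3] w 0.0903 gf 0.0
t20.68 p [ 0.5095 -0.2533  0.03  ] F [-0.2  0.5  0.3] w 0.0901 gf 0.0
t21.07 p [ 0.5093 -0.2532  0.0176] F [ 0.8 -0.5  0. ] w 0.0898 gf 0.0
t21.66 p [ 0.5096 -0.2533  0.0181] F [0.7 0.6 1.9] w 0.0591 gf 35.0
t22.45 p [ 0.5094 -0.2533  0.0499] F [ 0.6  0.1 -2.2] w 0.0593 gf 35.0
t23.20 p [ 0.5092 -0.2531  0.1096] F [-0.1  0.1 -2.2] w 0.0594 gf 35.0
t24.78 p [ 0.6518 -0.242   0.11  ] F [ 0.5  0.2 -2.3] w 0.0594 gf 35.0
```

View pics/s5.png

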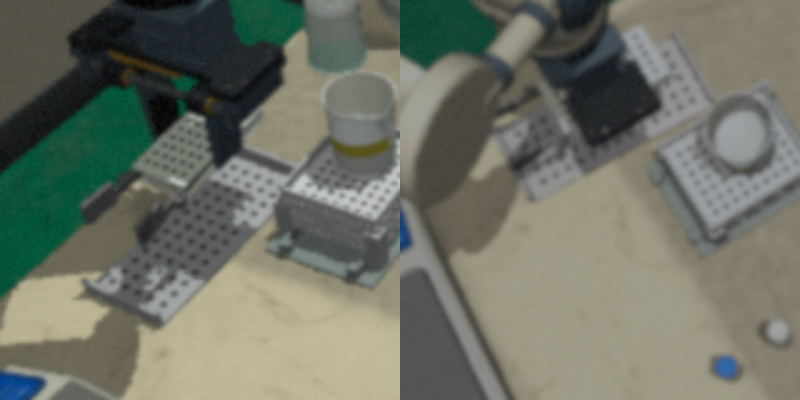

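The cartridge is held level over the carrier, between its lips. I'll lower it by feel.

Run:
```python
from h import *
ce=np.array([np.cos(cyaw),np.sin(cyaw),0]); t=carrier+.022*ce
fz=lambda:np.mean([manip.current_ft_force()[2] for _ in range(3)])
t[2]=.06; manip.movel(t,max_speed=.08); t[2]=.03; manip.movel(t,max_speed=.04); manip.pause(.2); f0=fz(); st()
while t[2]>.0165:
    t[2]-=.001; manip.movel(t,max_speed=.02); manip.pause(.1); f=fz()
    if f-f0>2.0: break
st(); manip.gripper_to(.078,25); st()
t[2]=.06; manip.movel(t,max_speed=.06); t[2]=.2; manip.movel(t,max_speed=.15)
manip.goto([.40,.05,.25],manip.current_eef_rot()); st()
for c in("scene","top"):
    im,d=cams.get_image(c); C=cloud(c,d); r=C-carrier; cn=np.array([-ce[1],ce[0],0]); a,b,z=r@ce,r@cn,r[...,2]
    k=(abs(a)<.1)&(abs(b)<.05)&(z>.011)&(z<.035); k=cv2.morphologyEx(k.astype(np.uint8),cv2.MORPH_OPEN,np.ones((5,5)))>0
    R=cv2.minAreaRect(C[k][:,:2].astype(np.float32)); cc=np.array([*R[0],.004])-carrier
    print(c,R,"along %.4f across %.4f top z %.4f"%(cc@ce,cc@cn,np.median(z[k])))
    if c=="scene":A=im
    else:B=im
o=np.hstack([cv2.resize(A[130:290,110:270],None,fx=2.5,fy=2.5),cv2.resize(B[100:260,140:300],None,fx=2.5,fy=2.5)]); cv2.imwrite("pics/s6.png",o[:,:,::-1])
```

```text
t26.76 p [ 0.6524 -0.2419  0.0303] F [ 0.5  0.5 -2.9] w 0.0591 gf 35.0
t29.91 p [ 0.6523 -0.2419  0.0211] F [-0.9 -0.   0.3] w 0.0592 gf 35.0
t30.40 p [ 0.6523 -0.2419  0.021 ] F [-0.1  0.1 -0.1] w 0.0781 gf 0.0
t33.73 p [0.401  0.0496 0.25  ] F [ 0.7  1.  -0.7] w 0.0782 gf 0.0
scene ((0.6509478688240051, -0.24319565296173096), (0.06269663572311401, 0.12204813957214355), 31.019163131713867) along 0.0224 across -0.0018 top z 0.0171
top ((0.6507024765014648, -0.24369573593139648), (0.06279560178518295, 0.1194857731461525), 30.191043853759766) along 0.0227 across -0.0023 top z 0.0182
```

View pics/s6.png

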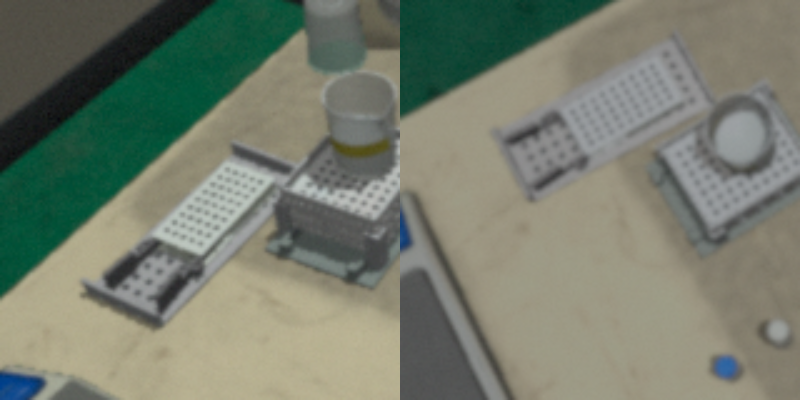

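The picture shows the cartridge flat between the lips, about 2 mm off the centre line, with its cover 18 mm above the carrier face. The stack and beaker stand as before.

```bash
python3 -c "
from h import *
print(ticket.sign_off())"
```

```text
the job is handed in; nothing more can be done
None
```

The cartridge now lies flat and cover up along the middle of the oven carrier, between its lips, with the trays and beaker still standing in the stand; I handed the job in at about 34 s, but the hand-in returned no verdict.

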